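# Check the kart engine's dipstick

### The job

Check the oil of the kart engine on the table: take the dipstick lying across the drip tray by its grip, push it down the engine's slanted dipstick tube until its collar stops against the mouth of the tube, then draw it right out again. Finish while still holding it in the gripper: level, its tip over the drip tray and about a hand's breadth above it, touching nothing else, so that the tip can be read. Leave the model car in its case, the marker and the spare sprocket where they are.

Things in the scene. Friction and masses are not known exactly. Their poses are not given: they have to be found in the camera images.
- dipstick: The loose dipstick, 50 to 90 g, lying level and flat across the drip tray's two long rims, its grip overhanging outside. Origin: on its axis, at the collar's face towards the blade. x axis: along the blade to the tip; z: up as it lies. Blade: flat steel strip, 135 mm long from the origin, 7 mm wide (y), 4 mm thick (z), low and full marks near the tip; centre of mass at about x = 40 mm
- grip (a point): Centre of the dipstick's black grip, on its axis, 37 mm behind the origin (same axes). The grip is a block with flat sides, 50 mm long (x), 18 mm wide (y), 14 mm thick (z)
- collar (a point): Same point as the dipstick's origin: centre of the collar's face that seats on the tube's mouth. The collar is a black disc 28 mm in diameter, 6 mm thick, behind this point; in front of it a rubber plug tapers from 11 to 8 mm in diameter over 10 mm
- tip (a point): Tip of the blade, 135 mm in front of the collar's face (same axes as the dipstick)
- tube_mouth (a point): Centre of the dipstick tube's mouth, in the plane of its rim, 140 mm above the table. Its z axis points out along the tube, 40 degrees above horizontal, away from the engine. Straight round steel tube, bore 13 mm, outside 18 mm, mouth flared to 20 mm inside, 25 mm outside over the last 12 mm. Open 150 mm deep: the collar on the rim is the only stop, rigid, no resistance before it
- engine: Fixed kart engine on a plywood board. Origin: on the table under the crankcase's centre; z up; the tube rises on its -x side (mouth at x = -172, y = 0, z = 140 mm). Board x = -130 to 190 mm, 300 wide, 15 thick; crankcase x = -95 to 95, 200 wide, top 165; finned cylinder leans 25 degrees to +x, top about 320; blower on -y to y = -185, top 256; clutch shaft on +y to y = 175; air filter behind
- tray: The fixed aluminium drip tray, an open box 115 mm (x) by 220 mm (y), 30 mm high, walls 4 mm. Origin: centre of its underside. The dipstick lies along the tray's x axis, its tip a little past the +x rim, its grip outside the -x rim
- car_case: Bystander: blue model race car in a clear case, 230 x 110 x 92 mm, origin under its centre, x along its length
- marker: Bystander: white paint marker with black cap lying on the table, 140 mm long along its x axis, 15 mm thick, origin at its middle on the table
- sprocket: Bystander: spare aluminium kart sprocket lying flat on the table, 174 mm across its teeth, 9 mm thick, origin under its centre

How it is judged (in metres and radians):
On the way, in this order (a step that is already met when the one before it is completed fails the run):
1. the dipstick is pushed home in the tube: collar pressed against the mouth (distance between collar and tube_mouth below 0.006 m and z of collar in the frame of tube_mouth below 0.003 m and angle between the x axis of dipstick and the z axis of tube_mouth, either way round below 0.1 rad and contact force between dipstick and engine above 1 N), for 0.2 s.
2. the dipstick is drawn right out of the tube, held in the gripper (z of tip in the frame of tube_mouth above 0.005 m and contact force between dipstick and the fingers above 1 N), for 0.1 s.
At the end, for the whole second after the job is handed in: The gripper holds the dipstick still, its blade within about 11 degrees of level, its tip above the drip tray's area and 70 to 230 mm above the table (40 to 200 mm above the tray's rim), and the dipstick touches none of tray, engine, table and bystanders (contact force between dipstick and the fingers above 1 N and angle between dipstick's own x axis and vertical between 1.37 and 1.77 rad and height (world z) of tip between 0.07 and 0.23 m and x of tip in the frame of tray between -0.0575 and 0.0575 m and y of tip in the frame of tray between -0.11 and 0.11 m and contact force between dipstick and tray below 0.05 N and contact force between dipstick and engine below 0.05 N and contact force between dipstick and table below 0.05 N and linear speed of dipstick below 0.02 m/s and angular speed of dipstick below 0.2 rad/s and contact force between dipstick and car_case below 0.05 N and contact force between dipstick and marker below 0.05 N and contact force between dipstick and sprocket below 0.05 N); the arm keeps its last pose, push and grip.
It fails at once if a bystander (car case, marker, spare sprocket) was moved by more than 20 mm (distance of any of car_case, marker, sprocket from where it was at the start of the episode above 0.02 m).
It also fails if it takes over 51 s, if anything falls off the work surface, if the arm or the gripper's body presses on something with over 40 N, if the wrist force passes 120 N, or if a joint passes its speed limit or range.

### The arm

A 6-joint arm with a two-finger parallel gripper is mounted at the origin on the work surface. World frame = base frame: x ahead of the robot, y to its left, z up, the work surface at z = 0. Lengths are in mm, angles in rad, forces in N, time in s.
With the tool pointing down it reaches from about 300 to 775 mm from the base axis. Payload 14.6 kg.
Tool frame: the origin (TCP) lies between the finger pads; the fingertips stand 25 mm ahead of it and the grasp point (between the pads) lies 6 mm ahead of it; z points along the fingers, y is the line along which they close (so a half turn about z gives the same grasp; the last joint's range is limited). The gripper opens to 94 mm and grips with 3 to 60 N. Pads are 16 mm wide; open, the fingers measure 119 mm over their backs; the gripper's body (75 mm by 177 mm) begins 78 mm behind the grasp point.
Start: joints at [1.252, 0.3, 1.521, -0, 1.321, -0.067], TCP at [137.029, 532.647, 230.446] pointing down, gripper open.
Joint ranges: [-3.03, 3.03], [-0.79, 2.21], [0.23, 2.52], [-1.04, 4.18], [0, 3.07], [-2.55, 2.55]. Speed limits (rad/s): [2.22, 2.22, 2.57, 3.14, 3.14, 3.14].

### API

Orientations are given as [roll, pitch, yaw] about the fixed x, y, z axes, in that order (R = Rz(yaw) Ry(pitch) Rx(roll)).
In Python, from cell import manip gives the robot as it stands. The module is installed in compiled form; this text tells all that it offers.
- The arm moves only by the tool step_arm, never from a script. Its argument "series" is one flat list of numbers, 5 for each row, row after row: the shift along the world's x, y, z in mm, then the turn about the world's z in rad, then the closure, from 0 (fully open) to 1 (shut). In form: [dx, dy, dz, spin, jaw, dx, dy, dz, spin, jaw, ...]. A call has 1 to 20 rows; each row shifts and turns the commanded pose from where the row before left it; what a row does not reach is not made up. A row lasts 1/8 s, in which the tool goes at most 62.5 mm and 10.7 degrees, less where a joint would pass 70% of its speed; a pose out of reach is approached as far as the arm can. A call is refused whole if a number of a shift passes 62.5 or a number of a turn 0.188, either way. A call with a gripper value outside its range is refused whole. The fingers move at their own pace and stop on an object; "squeeze" is the grip in N (left out, the last holds). Time passes only in rows, so rows that do not move let the fingers close. It gives the time, the measured TCP pose, the force, the opening and the grip force at its end, in the units of the state.
- manip.read_state(): the state, without advancing time (a new reading comes with each control period).
- manip.camera(name): name is "side" or "top"; returns (picture, depth): 400x640x3 uint8, blue, green, red; 400x640 float32, mm along the optical axis (not along the pixel's ray), 0 where there is no reading.
- manip.camera_info(name): a dict with "fovy" (degrees; the focal length in pixels is half the picture's height over the tangent of half this angle, whatever the lens; pixels are square), "cx", "cy" (the principal point, pixels), "eye" and "orientation" of the camera in the world. Camera axes: x right, y down, z forward; pixel columns grow to the right and rows downward; lengths in mm; the calibration is good to about 2 mm. A picture is of the moment at which its call begins. camera_info takes no time and is no camera call.
- manip.sign_off(): hands the job in; it is judged then, once.
The state is a dict: "clock": time; "joints": joint angles; "qd": joint speeds; "effort": joint torques, N m; "eef_pos": TCP position; "eef_rot": TCP orientation; "wrist_force": force on the tool from outside, world axes, zero at the start; "moment": the same for the moment, N m; "finger_gap": finger opening in mm; "finger_force": force on a finger pad.
Only numpy, scipy, OpenCV 4.12 (cv2) and the standard library are available. Lean on these libraries where they do the work, as an engineer would, in place of code of your own. Each camera call takes 0.05 s, during which the arm holds its last target. There are 200 camera calls.

## Working session

There is one attempt and no reset: what is moved stays moved. The work goes in short steps, Python scripts to look and compute and a tool call to move; the robot and the scene stay as the last step left them, time stands still between calls to the robot, and variables do not carry over. Pictures are saved under pics/ and viewed, at most 10 in all, crops included, and the job is handed in when it is done.

Besides the shell and the picture viewer there is one more tool, called after "Emit:" as name(argument=value, ...) on one line, values as JSON. step_arm: Moves the arm, as the interface text tells. Its arguments: {"type":"object","properties":{"series":{"type":"array"},"squeeze":{"type":"number"}},"required":["series"]}

```bash
mkdir -p pics
cat > h.py <<'E'
import numpy as np, cv2
from cell import manip
from scipy.spatial.transform import Rotation as Ro
def cam(n):
    p,d=manip.camera(n); i=manip.camera_info(n)
    f=200/np.tan(np.radians(i["fovy"])/2)
    o=np.array(i["orientation"]); R=o if o.shape==(3,3) else Ro.from_euler('xyz',o).as_matrix()
    v,u=np.mgrid[0:400,0:640]
    P=np.stack([(u-i["cx"])*d/f,(v-i["cy"])*d/f,d],-1)@R.T+np.array(i["eye"])
    P[d==0]=np.nan
    return p,P
E
python3 - <<'E'
from h import *
for n in("top","side"):
    print(manip.camera_info(n)); p,P=cam(n); cv2.imwrite(f"pics/{n}0.png",p); np.save(n+"0.npy",P)
print(manip.read_state())
E
```

```text
{'fovy': 45.41503874060933, 'cx': 325.5449901829127, 'cy': 194.06911519043246, 'eye': array([ 305.00591137,  -46.23800569, 1328.26346696]), 'orientation': array([-2.94436363, -0.02455407, -1.54241072])}
{'fovy': 43.29105219715505, 'cx': 319.10313961300034, 'cy': 204.2439317161642, 'eye': array([ -238.85599316, -1003.98976147,   882.87063146]), 'orientation': array([-2.13101403,  0.00438914, -0.7224126 ])}
{'clock': 0.1, 'joints': array([ 1.25239918e+00,  3.00411119e-01,  1.52152184e+00,  2.19326130e-05,
        1.32067341e+00, -6.66362342e-02]), 'qd': array([ 3.88642385e-04, -8.12010120e-05, -8.14322412e-04,  1.34527265e-03,
        3.27908279e-04,  1.41798472e-03]), 'effort': array([ 1.90088402e-03, -5.32633674e+01, -3.53284121e+01,  7.09588523e-02,
        2.35830678e-02, -1.10042076e-04]), 'eef_pos': array([136.96328509, 532.46237654, 229.94426968]), 'eef_rot': array([-3.14058260e+00, -8.86978390e-05,  2.88982625e+00]), 'wrist_force': array([-0.02982027, -0.1582334 , -0.58335323]), 'moment': array([ 0.02225562, -0.05128661,  0.09062229]), 'finger_force': 0.0, 'finger_gap': 93.71872198485536}
```

View pics/top0.png

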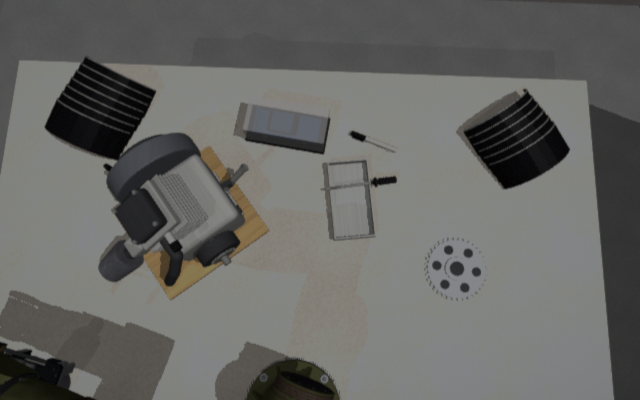

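View pics/side0.png

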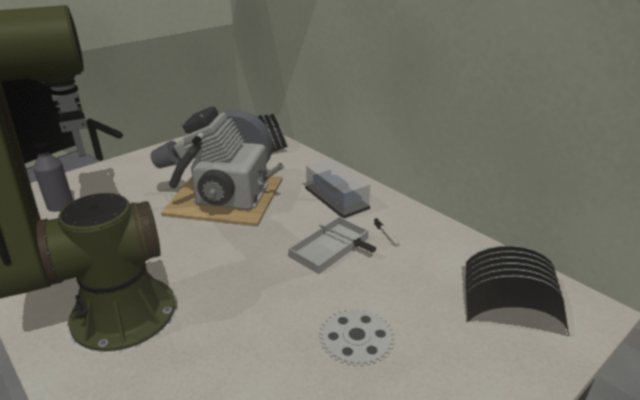

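Run:
```python
from h import *
P=np.load("top0.npy");p=cv2.imread("pics/top0.png")
z=P[...,2]
np.set_printoptions(precision=1,suppress=True,linewidth=200)
for u,v in [(322,190),(345,186),(366,183),(374,182),(385,181),(396,180),(240,170),(236,177),(245,168),(362,161),(328,163),(330,239),(374,236)]: print((u,v),P[v,u],p[v,u])
# grip pixels
m=np.zeros(z.shape,bool);m[170:195,370:402]=1
m&=(p.sum(-1)<130)&(z>15)
q=P[m];c=q.mean(0);w,V=np.linalg.eigh(np.cov(q[:,:2].T));e=V[:,1];s=(q[:,:2]-c[:2])@e
print("grip",len(q),c,np.median(q[:,2]),e,s.min(),s.max())
# tube
m=np.zeros(z.shape,bool);m[155:195,222:255]=1
m&=(z>40)&(z<165)
q=P[m];print(len(q))
for zz in range(40,165,10):
    a=q[(q[:,2]>=zz)&(q[:,2]<zz+10)]
    if len(a):print(zz,len(a),a.mean(0))
cr=lambda a,s:cv2.resize(a,None,fx=s,fy=s,interpolation=cv2.INTER_CUBIC)
s=cv2.imread("pics/side0.png")
cv2.imwrite("pics/c0.png",np.vstack([np.hstack([cr(p[150:200,200:270],5),cr(p[130:250,310:410],3.5)[:250,:350]]),cr(s[130:220,160:300],5)[:,:700][:340]]))
```

```text
(322, 190) [582.6 -60.9   0.9] [105 111 112]
(345, 186) [ 588.9 -123.9   35.2] [ 96 100  98]
(366, 183) [ 600.1 -182.5   32.1] [ 98 101 100]
(374, 182) [ 603.6 -204.7   32.3] [8 8 8]
(385, 181) [ 606.5 -234.8   36.9] [18 17 17]
(396, 180) [ 610.4 -265.5   36.9] [54 55 55]
(240, 170) [597.4 150.4 144.8] [72 74 73]
(236, 177) [584.6 163.7 119.6] [72 75 73]
(245, 168) [608.5 141.4 123.4] [73 76 74]
(362, 161) [ 666.4 -171.6   19.8] [60 62 61]
(328, 163) [653.5 -75.   33.8] [107 110 110]
(330, 239) [444.2 -87.3   0.7] [104 112 112]
(374, 236) [ 453.1 -206.4   29. ] [100 101 101]
grip 135 [ 607.4 -230.8   38.2] 38.11994174110305 [-0.2  1. ] -33.27142472046336 34.99999870959746
288
60 1 [563.  189.3  67.4]
70 10 [554.4 190.5  76. ]
80 18 [557.  192.5  84.7]
90 20 [564.1 183.6  95. ]
100 34 [571.9 182.6 106.9]
110 74 [573.2 180.7 113.5]
120 44 [593.3 155.5 125.7]
130 51 [599.3 148.  134.4]
140 26 [592.3 152.2 144.2]
150 9 [534.5 186.6 156.4]
160 1 [530.8 188.4 160.2]
```

View pics/c0.png

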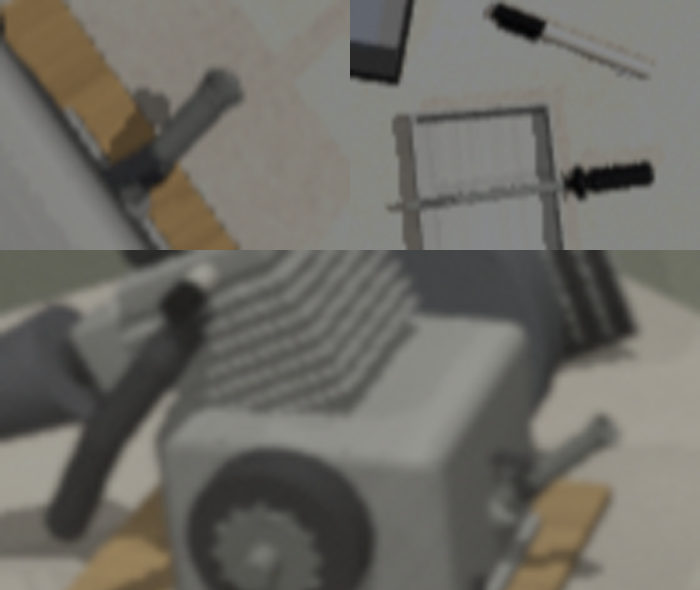

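Run:
```python
from h import *
np.set_printoptions(precision=3,suppress=True,linewidth=200)
def ray(n,u,v):
    i=manip.camera_info(n);f=200/np.tan(np.radians(i["fovy"])/2)
    R=Ro.from_euler('xyz',i["orientation"]).as_matrix()
    d=R@np.array([(u-i["cx"])/f,(v-i["cy"])/f,1]);return np.array(i["eye"]),d
def atz(n,u,v,z):
    e,d=ray(n,u,v);return e+d*(z-e[2])/d[2]
print("mouth top",atz("top",245,167.2,140),"side",atz("side",280.4,166.6,140))
print("tube base",atz("top",231,178,110), atz("top",238,173.5,125))
P=np.load("top0.npy");p=cv2.imread("pics/top0.png").astype(int)
m=(p[...,2]-p[...,0]>25)&(abs(P[...,2]-15)<10)
m=cv2.morphologyEx(m.astype(np.uint8),cv2.MORPH_OPEN,np.ones((3,3)))>0
q=P[m][:,:2].astype(np.float32);h=cv2.convexHull(cv2.approxPolyDP(cv2.convexHull(q),6,True))[:,0]
for a,b in zip(h,np.roll(h,-1,0)): print(a,b,np.linalg.norm(b-a),np.arctan2(*(b-a)[::-1]))
# tray, z~30 points
m=np.zeros(m.shape,bool);m[155:245,318:385]=1
m&=(abs(P[...,2]-30)<5)&(p.sum(-1)>200)
q=P[m][:,:2].astype(np.float32);print("tray",cv2.minAreaRect(q))
print("px tray z30:",[atz("top",u,v,30) for u,v in[(322+5,161),(367,159),(376,237),(332,240)]])
print("tip",atz("top",322,190,32),"collar",atz("top",371.5,182.5,32),"gripend",atz("top",397,180,32))
```

```text
mouth top [606.361 138.985 140.   ] side [598.451 135.438 140.   ]
tube base [583.739 178.186 110.   ] [592.813 158.265 125.   ]
[694.154 264.345] [681.485 285.954] 25.04874 2.1010869
[681.485 285.954] [378.509 416.02 ] 329.71463 2.73609
[378.509 416.02 ] [272.058 338.149] 131.89264 -2.510024
[272.058 338.149] [461.731  86.925] 314.78406 -0.9241048
[461.731  86.925] [694.154 264.345] 292.401 0.6519887
tray ((556.6047973632812, -144.71139526367188), (220.95697021484375, 139.49697875976562), 7.230537414550781)
px tray z30: [array([660.171, -72.142,  30.   ]), array([ 669.953, -184.69 ,   30.   ]), array([ 450.464, -211.801,   30.   ]), array([438.565, -91.91 ,  30.   ])]
tip [576.077 -60.56   32.   ] collar [ 602.041 -197.811   32.   ] gripend [ 611.621 -269.133   32.   ]
```

Emit:
step_arm(series=[0, 0, 45, 0, 0.5, 0, 0, 45, 0, 0.5, 0, 0, 45, 0, 0.5, 0, 0, 40, 0, 0.5, 26, -42, 0, -0.064, 0.5, 26, -42, 0, -0.064, 0.5, 26, -42, 0, -0.064, 0.5, 26, -42, 0, -0.064, 0.5, 26, -42, 0, -0.064, 0.5, 26, -42, 0, -0.064, 0.5, 26, -42, 0, -0.064, 0.5, 26, -42, 0, -0.064, 0.5, 26, -42, 0, -0.064, 0.5, 26, -42, 0, -0.064, 0.5, 26, -42, 0, -0.064, 0.5, 26, -42, 0, -0.064, 0.5, 26, -42, 0, -0.064, 0.5, 26, -42, 0, -0.064, 0.5, 26, -42, 0, -0.064, 0.5, 26, -42, 0, -0.064, 0.5], squeeze=20)

```text
clock: 2.6
eef_pos: [553.6, -140.9, 405.1]
eef_rot: [-3.141, -0.0, 1.863]
wrist_force: [-0.1, 1.2, 1.2]
finger_gap: 47.0
finger_force: 0.0
```

Emit:
step_arm(series=[27, -45, 0, -0.064, 0.5, 27, -45, 0, -0.064, 0.5, 0, 0, -60, 0, 0.5, 0, 0, -60, 0, 0.5, 0, 0, -60, 0, 0.5, 0, 0, -60, 0, 0.5, 0, 0, -55, 0, 0.5, 0, 0, 0, 0, 0.5])

```text
clock: 3.6
eef_pos: [605.2, -228.6, 106.5]
eef_rot: [-3.135, -0.004, 1.738]
wrist_force: [-0.4, -0.4, -0.7]
finger_gap: 46.9
finger_force: 0.0
```

Run:
```python
from h import *
p,P=cam("top");s,S=cam("side");np.save("side1.npy",S)
cr=lambda a,s:cv2.resize(a,None,fx=s,fy=s,interpolation=cv2.INTER_CUBIC)
cv2.imwrite("pics/c1.png",np.hstack([cr(p[120:240,300:420],3),cr(s[160:280,290:410],3)]))
print(manip.read_state()["eef_pos"])
```

```text
[ 607.69289571 -229.65039665  112.3391994 ]
```

View pics/c1.png

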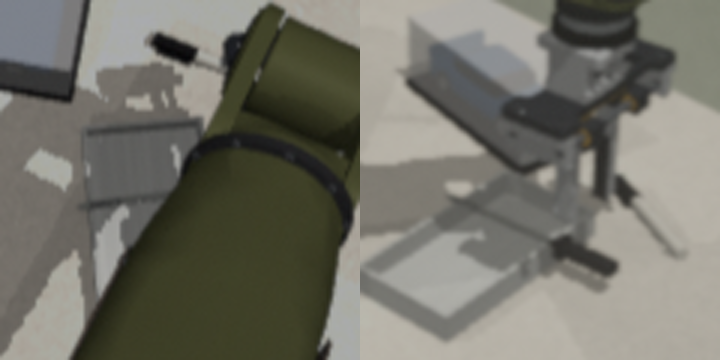

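Emit:
step_arm(series=[0, -1, -40, 0, 0.5, 0, 0, -25, 0, 0.5, 0, 0, -9, 0, 0.5, 0, 0, 0, 0, 1, 0, 0, 0, 0, 1, 0, 0, 0, 0, 1, 0, 0, 0, 0, 1], squeeze=20)

```text
clock: 4.58
eef_pos: [607.4, -230.5, 37.2]
eef_rot: [3.141, 0.001, 1.738]
wrist_force: [0.7, -0.6, 2.7]
finger_gap: 17.7
finger_force: 20.0
```

Emit:
step_arm(series=[0, 0, 20, 0, 1, 0, 0, 40, 0, 1, 0, 0, 50, 0, 1, 0, 0, 50, 0, 1, 0, 0, 50, 0, 1, 10, 26, 50, 0.08, 1, 20, 40, 0, 0.1, 1, 20, 40, 0, 0.1, 1, 10, 30, 0, 0.1, 1, 10, 20, 0, 0.1, 1, 0, 0, 0, 0, 1, 0, 0, 0, 0, 1])

```text
clock: 6.08
eef_pos: [676.6, -75.1, 297.1]
eef_rot: [3.141, 0.0, 2.215]
wrist_force: [0.6, 0.2, -0.9]
finger_gap: 18.1
finger_force: 20.0
```

```bash
cat >> h.py <<'E'
def stick(show=None):
    """blade axis from the cloud of both cameras: points ahead of the grasp point, near its vertical plane"""
    st=manip.read_state();g=np.array(st["eef_pos"])-[0,0,6];yaw=st["eef_rot"][2]
    a=np.array([np.cos(yaw),np.sin(yaw),0]);b=np.array([-a[1],a[0],0]);out={}
    for n in("top","side"):
        p,P=cam(n);d=P-g;s=d@a;t=d@b;h=d[...,2]
        m=(np.hypot(s,h)>45)&(np.hypot(s,h)<178)&(s>5)&(abs(t)<12)&(h<40)&(h>-150)&(P[...,2]>15)
        out[n]=(p,np.stack([s[m],t[m],h[m]],-1))
    print(np.round(st["eef_pos"],1),np.round(st["eef_rot"],3),np.round(st["wrist_force"],1),round(st["finger_gap"],1),st["clock"])
    return out
E
python3 - <<'E'
from h import *
o=stick();cr=lambda a,s:cv2.resize(a,None,fx=s,fy=s,interpolation=cv2.INTER_CUBIC)
for n in o:
    q=o[n][1];print(n,len(q))
    for s in range(20,180,20):
        k=q[(q[:,0]>=s)&(q[:,0]<s+20)]
        if len(k):print(s,len(k),np.median(k,0).round(1),k[:,2].std().round(1))
cv2.imwrite("pics/c2.png",np.hstack([cr(o["top"][0][120:280,220:380],2.4),cr(o["side"][0][80:240,220:380],2.4)]))
E
```

```text
[676.6 -75.1 297.1] [3.141 0.    2.215] [ 0.6  0.2 -0.9] 18.1 6.075
top 45
120 8 [136.3   0.2   1.5] 1.5
140 32 [149.8   1.6   1.4] 1.9
160 5 [161.   -0.3  -1.2] 3.0
side 93
40 14 [53.7  2.8  0.3] 2.0
60 14 [69.5  3.   0.4] 1.9
80 18 [89.7  4.3  0.7] 1.6
100 14 [107.8   2.6   0.9] 1.8
120 17 [1.307e+02 2.300e+00 1.000e-01] 1.8
140 14 [149.3   2.9   0.2] 1.9
160 2 [160.5   5.8   0.5] 1.7
```

View pics/c2.png

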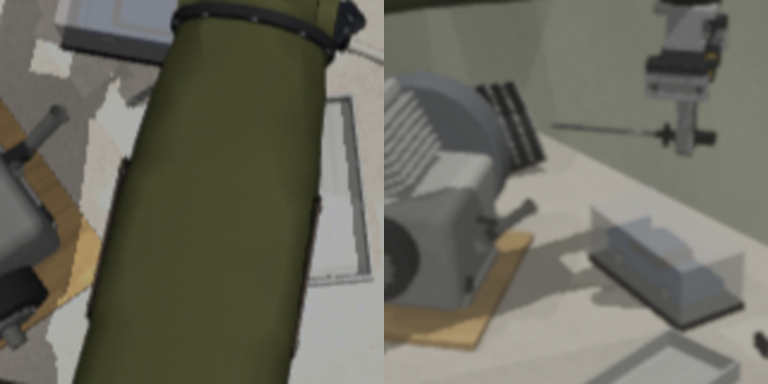

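Emit:
step_arm(series=[0, 0, 0, 0, 1, 0, 0, 0, 0, 1], squeeze=3)

```text
clock: 6.42
eef_pos: [676.9, -74.8, 296.5]
eef_rot: [-3.142, -0.0, 2.217]
wrist_force: [-0.6, -0.6, -1.5]
finger_gap: 18.0
finger_force: 3.0
```

```bash
cat >> h.py <<'E'
def pitch():
    q=stick()["side"][1]
    c=np.median(q,0);d=q-c;d=d[abs(d[:,1])<8];w,V=np.linalg.eigh(np.cov(d[:,[0,2]].T));e=V[:,1]*np.sign(V[0,1])
    r=np.hypot(q[:,0],q[:,2])
    print("pitch deg",np.degrees(np.arctan2(e[1],e[0])).round(1),"centre s,t,h",c.round(1),"n",len(q),"reach",np.sort(r)[-4:].round(0),"tip",q[np.argsort(r)[-4:]].mean(0).round(1))
E
python3 -c "
from h import *
pitch()"
```

```text
[676.9 -74.8 296.5] [-3.142 -0.     2.217] [-0.6 -0.6 -1.5] 18.0 6.425
pitch deg -86.2 centre s,t,h [   6.9    4.  -127.1] n 22 reach [146. 147. 147. 148.] tip [   8.6    5.1 -146.9]
```

Emit:
step_arm(series=[-41, 16, 0, 0, 1, -41, 16, -20, 0, 1, -41, 16, -20, 0, 1, -41, 16, -20, 0, 1, -41, 15, -20, 0, 1, -41, 15, -20, 0, 1, 0, 0, -8, 0, 1, 0, 0, 0, 0, 1, 0, 0, 0, 0, 1], squeeze=8)

```text
clock: 7.65
eef_pos: [432.0, 19.4, 189.0]
eef_rot: [3.141, 0.001, 2.217]
wrist_force: [-0.2, 1.4, -0.6]
finger_gap: 18.1
finger_force: 8.0
```

```bash
sed -i 's/(s>5)/(s>-60)/;s/h>-150/h>-190/;s/P\[...,2\]>15/P[...,2]>8/' h.py; python3 -c "
from h import *
pitch()"
```

```text
[432.   19.4 189. ] [3.141e+00 1.000e-03 2.217e+00] [-0.2  1.4 -0.6] 18.1 7.65
pitch deg -87.1 centre s,t,h [  -1.8    3.4 -104.9] n 72 reach [161. 163. 164. 167.] tip [  -0.     0.8 -163.9]
```

Emit:
step_arm(series=[0, 0, -8, 0, 1, 12, -16, -6, 0, 1, 12, -16, -4, 0, 1, 12, -16, -8, 0, 1, 12, -16, -10, 0, 1, 10, -13, -12, 0, 1, 8, -11, -11, 0, 1, 6, -8, -9, 0, 1, 0, 0, 0, 0, 1, 0, 0, 0, 0, 1], squeeze=3)

```text
clock: 9.0
eef_pos: [502.8, -76.2, 120.2]
eef_rot: [-3.141, -0.001, 2.218]
wrist_force: [0.8, 0.4, 0.2]
finger_gap: 18.1
finger_force: 4.1
```

```bash
python3 -c "
from h import *
pitch()"
```

```text
[502.8 -76.2 120.2] [-3.141e+00 -1.000e-03  2.218e+00] [0.8 0.4 0.2] 18.1 9.0
pitch deg 3.3 centre s,t,h [ 29.5   3.2 -87.1] n 115 reach [140. 141. 144. 145.] tip [  99.     6.1 -102.3]
```

```bash
sed -i 's/P\[...,2\]>8/P[...,2]>Z0/;s/^def stick(show=None)/Z0=8\ndef stick(show=None)/' h.py; python3 -c "
import h;h.Z0=42;h.pitch()"
```

```text
[502.9 -76.  120.5] [-3.141 -0.     2.218] [ 0.4  0.9 -0.1] 18.1 9.1
pitch deg -37.5 centre s,t,h [ 38.6   3.9 -54.6] n 35 reach [89. 90. 91. 92.] tip [ 57.    4.3 -70.4]
```

Run:
```python
from h import *
p,P=cam("side");cv2.imwrite("pics/c3.png",cv2.resize(p[130:280,200:380],None,fx=4,fy=4,interpolation=cv2.INTER_CUBIC))
```

```text
(no output)
```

View pics/c3.png

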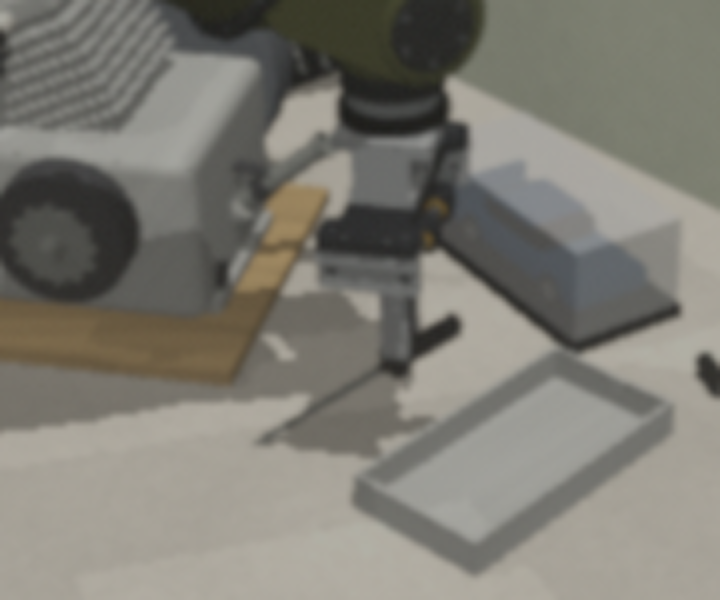

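```bash
cat >> h.py <<'E'
def ray(n,u,v):
    i=manip.camera_info(n);f=200/np.tan(np.radians(i["fovy"])/2)
    R=Ro.from_euler('xyz',i["orientation"]).as_matrix()
    return np.array(i["eye"]),R@np.array([(u-i["cx"])/f,(v-i["cy"])/f,1])
def onplane(u,v,t0=0):
    """side pixel -> (s,h) in the stick's vertical plane through the grasp point"""
    st=manip.read_state();g=np.array(st["eef_pos"])-[0,0,6];y=st["eef_rot"][2]
    a=np.array([np.cos(y),np.sin(y),0]);b=np.array([-a[1],a[0],0])
    e,d=ray("side",u,v);k=(t0-(e-g)@b)/(d@b);q=e+k*d-g
    return np.array([q@a,q[2]])
E
python3 - <<'E'
from h import *
for t in(0,3):
    a=onplane(265.5,240.2,t);b=onplane(314.5,210.5,t);c=onplane(200+395/4,130+368/4,t)
    print(a,b,c,np.degrees(np.arctan2(*(a-b)[::-1])),np.hypot(*a),np.hypot(*b),np.hypot(*(a-b)))
E
```

```text
[ 107.82886075 -114.60929132] [-41.71049326   8.6620027 ] [  4.50345233 -36.00110569] -39.50012852827833 157.36058231866966 42.60041711494301 193.79842704666527
[ 106.78530607 -112.3089778 ] [-42.36441046  10.6411224 ] [  3.72912077 -33.90561246] -39.50012852827833 154.97228167404037 43.68039330503605 193.29346879823763
```

Emit:
step_arm(series=[2, -3, -12, 0, 1, 2, -3, -12, 0, 1, 2, -3, -12, 0, 1, 2, -3, -12, 0, 1, 2, -3, -12, 0, 1, 0, 0, 0, 0, 1], squeeze=5)

```text
clock: 10.0
eef_pos: [512.5, -91.2, 59.2]
eef_rot: [-3.14, -0.002, 2.218]
wrist_force: [-1.3, 2.3, -2.2]
finger_gap: 18.7
finger_force: 5.2
```

Run:
```python
from h import *
p,P=cam("side");cv2.imwrite("pics/c4.png",cv2.resize(p[130:280,200:380],None,fx=4,fy=4,interpolation=cv2.INTER_CUBIC))
```

```text
(no output)
```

View pics/c4.png

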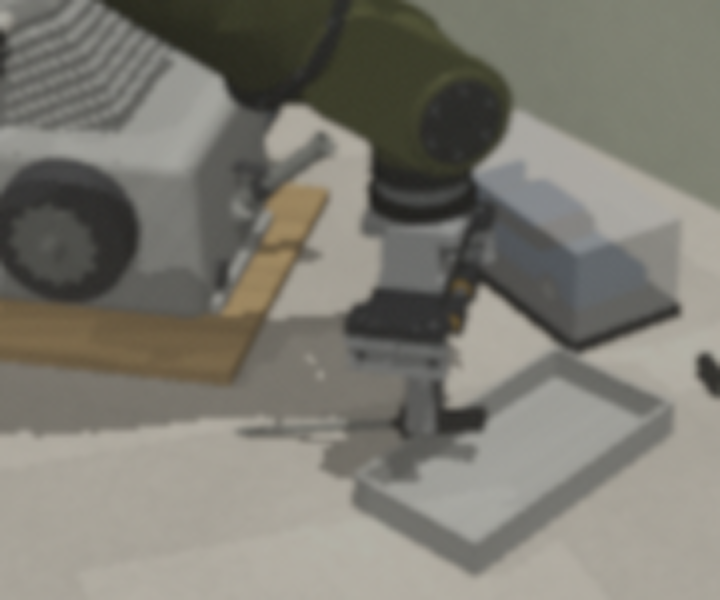

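Run:
```python
from h import *
a=onplane(260,238.25,2);b=onplane(321.25,234.25,2)
print(a,b,np.degrees(np.arctan2(*(a-b)[::-1])),np.hypot(*(a-b)))
```

```text
[140.9476098  -46.13917775] [-43.6821787   -6.07181404] -12.244163724636332 188.92737344436978
```

Emit:
step_arm(series=[0, 0, 0, 0, 1, 0, 0, 0, 0, 1, 0, 0, 20, 0, 1, 0, 0, 40, 0, 1, 15, -20, 10, -0.08, 1, 15, -20, 0, -0.08, 1, 15, -20, 0, -0.08, 1, 15, -20, 0, -0.08, 1, 15, -20, 0, -0.08, 1, 15, -18, 0, -0.08, 1, 0, 0, 0, 0, 1], squeeze=50)

```text
clock: 11.42
eef_pos: [603.4, -210.6, 130.4]
eef_rot: [3.141, 0.001, 1.737]
wrist_force: [-1.2, 0.4, -0.9]
finger_gap: 17.4
finger_force: 49.7
```

Run:
```python
import h
from h import *
h.Z0=42
o=stick()
for n in o:
    q=o[n][1];print(n,len(q))
    for s in range(-60,180,20):
        k=q[(q[:,0]>=s)&(q[:,0]<s+20)]
        if len(k):print(s,len(k),np.median(k,0).round(1),k[:,2].std().round(1))
```

```text
[ 603.4 -210.6  130.4] [3.141e+00 1.000e-03 1.737e+00] [-1.2  0.4 -0.9] 17.4 11.425
top 79
60 7 [ 77.4  -2.6 -31.9] 2.5
80 23 [ 90.6  -2.7 -35.9] 2.0
100 21 [109.6  -2.9 -39.3] 2.9
120 21 [128.4  -4.1 -46.4] 2.8
140 7 [144.   -3.9 -49.6] 2.9
side 80
-60 3 [-44.8   4.9  -8.5] 0.8
20 2 [ 37.9  -1.8 -26. ] 1.2
40 14 [ 50.6   1.2 -26.8] 2.1
60 15 [ 71.9  -0.3 -32. ] 2.0
80 15 [ 91.6  -0.5 -36.9] 2.3
100 12 [110.4  -0.9 -41.2] 1.8
120 14 [131.2  -1.9 -45.8] 2.2
140 5 [145.3  -1.6 -49.9] 2.9
```

Emit:
step_arm(series=[-1, 5, -20, 0, 1, 0, 0, -20, 0, 1, 0, 0, -2, 0, 1, 0, 0, 0, 0, 1])

```text
clock: 12.02
eef_pos: [602.2, -204.4, 88.8]
eef_rot: [3.141, 0.0, 1.738]
wrist_force: [0.3, -0.1, -1.1]
finger_gap: 17.6
finger_force: 49.7
```

Emit:
step_arm(series=[0, 0, -8, 0, 1, 0, 0, -8, 0, 1, 0, 0, -8, 0, 1, 0, 0, -5, 0, 1, 0, 0, 0, 0, 1], squeeze=5)

```text
clock: 12.65
eef_pos: [602.2, -204.7, 59.4]
eef_rot: [3.141, 0.001, 1.738]
wrist_force: [-0.2, -1.9, 0.9]
finger_gap: 17.7
finger_force: 5.6
```

Run:
```python
import h
from h import *
h.Z0=20
o=stick()
for n in o:
    q=o[n][1];print(n,len(q))
    for s in range(-60,200,20):
        k=q[(q[:,0]>=s)&(q[:,0]<s+20)&(abs(q[:,1])<7)]
        if len(k):print(s,len(k),np.median(k,0).round(1),k[:,2].std().round(1))
p=o["side"][0];cv2.imwrite("pics/c5.png",cv2.resize(p[150:270,280:420],None,fx=5,fy=5,interpolation=cv2.INTER_CUBIC))
```

```text
[ 602.2 -204.7   59.4] [3.141e+00 1.000e-03 1.738e+00] [-0.2 -1.9  0.9] 17.7 12.65
top 82
60 4 [78.7  0.7 -8.2] 1.5
80 20 [89.8  1.2 -7.3] 2.7
100 21 [110.3   1.8  -5.9] 2.1
120 22 [130.1   2.2  -5. ] 5.5
140 9 [144.3   2.5  -4.2] 2.3
side 114
-60 9 [-46.8   3.8 -11.9] 4.2
40 12 [53.3  2.5 -8.4] 2.0
60 14 [69.8  2.6 -7.1] 2.1
80 17 [87.9  2.4 -6.1] 2.4
100 13 [110.    3.9  -5.2] 1.7
120 24 [124.6   2.7  -6.4] 11.5
140 7 [145.7   3.2  -4.9] 2.4
```

View pics/c5.png

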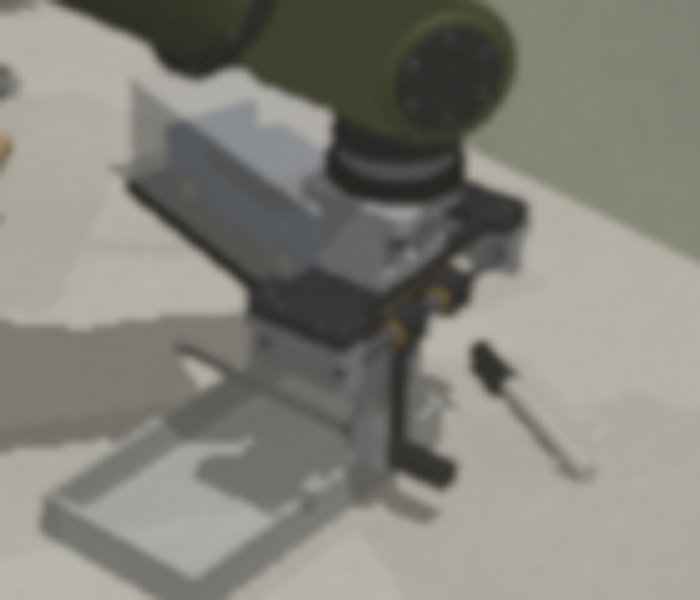

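Emit:
step_arm(series=[0, 0, 6, 0, 1, 1.5, -9, 0, 0, 1, 0, 0, -6, 0, 1, 0, 0, -7, 0, 1, 0, 0, -6, 0, 1, 0, 0, 0, 0, 1], squeeze=5)

```text
clock: 13.5
eef_pos: [603.5, -213.6, 46.2]
eef_rot: [-3.142, 0.0, 1.738]
wrist_force: [0.8, -2.2, 1.9]
finger_gap: 17.5
finger_force: 6.0
```

```bash
cat >> h.py <<'E'
def bins(z0):
    global Z0
    Z0=z0;o=stick()
    for n in o:
        q=o[n][1];print(n,len(q))
        for s in range(-60,200,20):
            k=q[(q[:,0]>=s)&(q[:,0]<s+20)&(abs(q[:,1])<7)]
            if len(k)>1:print(s,len(k),np.median(k,0).round(1),k[:,0].max().round(0))
    return o
E
python3 -c "
from h import *
bins(20)"
```

```text
[ 603.5 -213.6   46.2] [-3.142  0.     1.738] [ 0.8 -2.2  1.9] 17.5 13.5
top 84
60 3 [77.4  0.3  1.7] 78.0
80 21 [89.2  1.8  6.1] 98.0
100 22 [111.7   2.5   7.6] 120.0
120 21 [133.5   2.4   9.8] 140.0
140 11 [145.1   2.2  11.8] 151.0
side 121
-60 10 [-45.9   2.6 -13.7] -42.0
40 14 [52.2  3.4 -0.4] 59.0
60 17 [71.   2.4  1.2] 79.0
80 14 [88.5  3.5  4.4] 97.0
100 15 [109.8   2.5   5.3] 116.0
120 27 [131.9   0.2   7. ] 139.0
140 8 [146.    1.8  10.9] 150.0
```

Emit:
step_arm(series=[0, 0, 0, 0, 0.7, 0, 0, 0, 0, 0.5, 0, 0, 0, 0, 0.5, 0, 0, 0, 0, 0.5])

```text
clock: 14.1
eef_pos: [603.5, -213.3, 46.4]
eef_rot: [-3.142, -0.0, 1.738]
wrist_force: [-0.2, -1.0, -0.9]
finger_gap: 46.7
finger_force: 0.0
```

```bash
python3 -c "
from h import *
bins(20)"
```

```text
[ 603.5 -213.3   46.4] [-3.142 -0.     1.738] [-0.2 -1.  -0.9] 46.7 14.1
top 82
60 4 [78.3  1.5 -4.8] 80.0
80 20 [91.6  2.3 -6.6] 99.0
100 20 [110.7   2.3  -7.3] 119.0
120 22 [132.1   2.2  -7.3] 139.0
140 10 [145.4   0.9  -7.8] 153.0
side 103
-60 6 [-46.7   5.2  -2.9] -45.0
40 11 [52.   3.1 -5.9] 58.0
60 15 [70.2  2.2 -6.7] 78.0
80 16 [89.8  1.8 -7.2] 99.0
100 16 [112.3   2.4  -7.8] 119.0
120 20 [132.2   2.3  -9.3] 140.0
140 8 [147.9   1.6  -8.6] 153.0
```

Emit:
step_arm(series=[3, -19, 0, 0, 0.5, 0, 0, -4, 0, 0.5, 0, 0, 0, 0, 1, 0, 0, 0, 0, 1, 0, 0, 0, 0, 1, 0, 0, 0, 0, 1, 0, 0, 25, 0, 1, 0, 0, 40, 0, 1, 0, 0, 11, 0, 1, -20, 31, 0, 0.09, 1, -20, 31, 0, 0.1, 1, -20, 31, 0, 0.1, 1, -20, 31, 0, 0.1, 1, -20, 31, 0, 0.09, 1, 0, 0, 0, 0, 1, 0, 0, 0, 0, 1], squeeze=25)

```text
clock: 16.2
eef_pos: [506.7, -77.7, 118.2]
eef_rot: [-3.141, 0.0, 2.217]
wrist_force: [-1.1, -0.6, -0.7]
finger_gap: 17.7
finger_force: 25.0
```

```bash
python3 -c "
from h import *
bins(45)"
```

```text
[506.7 -77.7 118.2] [-3.141  0.     2.217] [-1.1 -0.6 -0.7] 17.7 16.2
top 35
120 2 [136.4  -1.1  -3.4] 138.0
140 21 [151.6   1.4  -4.3] 160.0
160 12 [165.8   1.8  -4. ] 172.0
side 111
40 12 [52.9  2.5 -2.5] 59.0
60 13 [70.5  3.1 -2.9] 79.0
80 13 [89.5  2.2 -2.5] 97.0
100 15 [112.1   1.4  -3.5] 119.0
120 18 [129.2   3.2  -3.9] 140.0
140 14 [151.    3.1  -4.8] 160.0
160 11 [166.9   3.2  -4.6] 174.0
```

Emit:
step_arm(series=[0, 0, 0, 0, 1, 0, 0, 0, 0, 1, 0, 0, 0, 0, 1], squeeze=3)

```text
clock: 16.68
eef_pos: [506.6, -77.5, 118.4]
eef_rot: [-3.142, 0.0, 2.217]
wrist_force: [-0.6, -0.3, -0.9]
finger_gap: 18.0
finger_force: 3.0
```

Emit:
step_arm(series=[0, 0, 0, 0, 1, 0, 0, 0, 0, 1, 0, 0, 30, 0, 1, 0, 0, 45, 0, 1, 0, 0, 0, 0, 1], squeeze=30)

```text
clock: 17.3
eef_pos: [507.7, -77.6, 196.4]
eef_rot: [3.138, 0.004, 2.218]
wrist_force: [0.6, -0.6, -1.5]
finger_gap: 18.0
finger_force: 30.0
```

```bash
python3 -c "
from h import *
bins(40)"
```

```text
[507.7 -77.6 196.4] [3.138 0.004 2.218] [ 0.6 -0.6 -1.5] 18.0 17.3
top 0
side 79
20 4 [ 36.8   4.5 -37. ] 40.0
40 12 [ 49.1   2.  -46.9] 59.0
60 16 [ 71.5   4.1 -65.2] 80.0
80 11 [ 91.4   2.8 -81.5] 97.0
100 14 [109.1   2.9 -97.1] 120.0
120 9 [ 126.8    3.9 -111. ] 133.0
```

Emit:
step_arm(series=[0, 0, 40, 0, 1, 0, 0, 39, 0, 1, 31, 16, 0, 0.004, 1, 31, 16, 0, 0, 1, 31, 17, 0, 0, 1, 31, 17, 0, 0, 1, 31, 17, 0, 0, 1, 30, 16, 0, 0, 1, 0, 0, 0, 0, 1, 0, 0, 0, 0, 1])

```text
clock: 18.65
eef_pos: [691.0, 21.4, 271.0]
eef_rot: [-3.14, -0.001, 2.222]
wrist_force: [-0.7, 0.8, -1.3]
finger_gap: 18.1
finger_force: 30.0
```

Run:
```python
from h import *
o=bins(60)
cr=lambda a,s:cv2.resize(a,None,fx=s,fy=s,interpolation=cv2.INTER_CUBIC)
cv2.imwrite("pics/c6.png",np.hstack([cr(o["top"][0][140:200,215:265],8),cr(o["side"][0][140:200,260:310],8)]))
```

```text
[691.   21.4 271. ] [-3.140e+00 -1.000e-03  2.222e+00] [-0.7  0.8 -1.3] 18.1 18.65
top 0
side 99
-40 16 [ -27.5   -3.2 -172.9] -20.0
-20 6 [ -15.5   -3.8 -174.2] -7.0
20 4 [ 35.5   1.6 -34.2] 37.0
40 13 [ 49.8   3.2 -43.9] 59.0
60 10 [ 73.5   2.5 -64. ] 79.0
80 9 [ 93.8   4.  -79.9] 99.0
100 11 [111.6   2.  -95.2] 118.0
120 6 [ 127.4    2.4 -108.7] 131.0
```

View pics/c6.png

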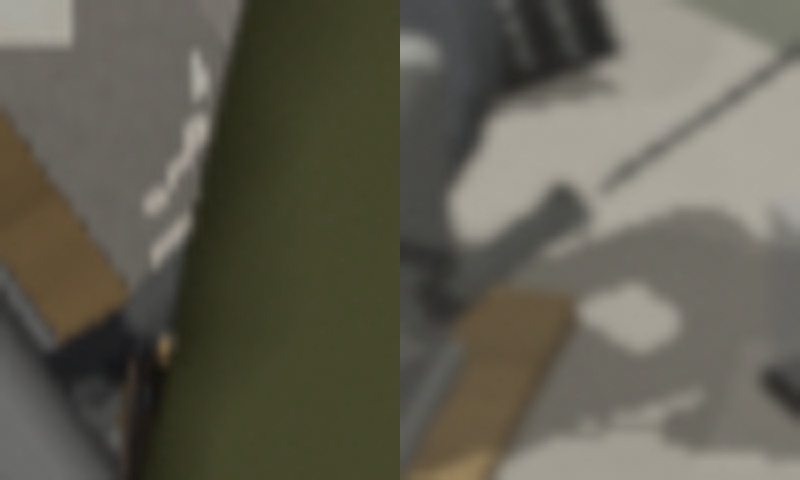

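Run:
```python
from h import *
g=np.array([691,21.4,265]);y=2.222;a=np.array([np.cos(y),np.sin(y),0]);b=np.array([-a[1],a[0],0])
ax=a*np.cos(np.radians(40))-np.array([0,0,np.sin(np.radians(40))]);nn=np.cross(ax,b)
nn*=np.sign(nn[2])
m0=np.array([604,139,140.])
for n in("side","top"):
    P=np.load(n+"0.npy");d=P-m0
    x,t,w=d@ax,d@b,d@nn
    m=(x>-8)&(x<60)&(np.hypot(t,w)<24)&(P[...,2]>60)
    for lo in(-8,2,12,22,32,42):
        k=m&(x>=lo)&(x<lo+10)
        if k.sum()<4:continue
        T,W=t[k],w[k]
        print(n,lo,k.sum(),"t",np.percentile(T,[5,50,95]).round(1),"w",np.percentile(W,[5,50,95]).round(1))
print("m0 s,t,h",(m0-g)@a,(m0-g)@b,(m0-g)[2])
```

```text
side -8 10 t [-12.   -5.4   9.3] w [-10.6  -1.6   9.4]
side 2 27 t [-12.8  -0.1   9.2] w [-9.2  0.1  8.1]
side 12 18 t [-2.9  2.8  8.2] w [-6.2  0.8  8.4]
side 22 10 t [0.  2.5 6.4] w [-6.8 -0.8  5.7]
side 32 20 t [-7.6  2.   8.2] w [-8.   0.6  7.8]
side 42 12 t [-2.6  4.7  8.9] w [-8.1  0.8  5.3]
top -8 19 t [-12.9  -0.4   8.3] w [-10.    1.4  10.3]
top 2 44 t [-11.1  -3.5   6.4] w [-11.2  -3.3   9.9]
top 12 23 t [-8.4 -2.7  4.4] w [-5.   6.3  9.3]
top 22 18 t [-8.5  0.6  4.2] w [-1.2  5.8  9.3]
top 32 22 t [-8.3  0.4  5.8] w [-2.2  5.7 10.2]
top 42 21 t [-9.5 -0.2  5.8] w [-0.7  5.9  9.4]
m0 s,t,h 146.2682662732154 -2.0866915027766995 -125.0
```

Emit:
step_arm(series=[4.4, 3.3, 0, 0, 1, 0, 0, 0, 0, 1, -4.6, 6.1, -6.4, 0, 1, -4.6, 6.1, -6.4, 0, 1, -4.6, 6.1, -6.4, 0, 1, -4.6, 6.1, -6.4, 0, 1, 0, 0, 0, 0, 1], squeeze=20)

```text
clock: 19.62
eef_pos: [677.1, 49.9, 246.4]
eef_rot: [-3.141, -0.001, 2.222]
wrist_force: [0.8, -1.0, -0.7]
finger_gap: 18.1
finger_force: 20.0
```

Run:
```python
from h import *
o=bins(110)
cr=lambda a,s:cv2.resize(a,None,fx=s,fy=s,interpolation=cv2.INTER_CUBIC)
cv2.imwrite("pics/c7.png",np.hstack([cr(o["top"][0][140:200,215:265],6),cr(o["side"][0][130:200,250:330],7)[:360]]))
```

```text
[677.1  49.9 246.4] [-3.141e+00 -1.000e-03  2.222e+00] [ 0.8 -1.  -0.7] 18.1 19.625
top 0
side 100
20 4 [ 36.6   3.2 -34.4] 40.0
40 9 [ 49.1   2.1 -46.1] 59.0
60 12 [ 72.6   3.4 -64.4] 80.0
80 11 [ 89.3   3.7 -79.5] 99.0
100 18 [112.1   3.1 -98. ] 119.0
120 13 [ 125.6    4.6 -105. ] 135.0
```

View pics/c7.png

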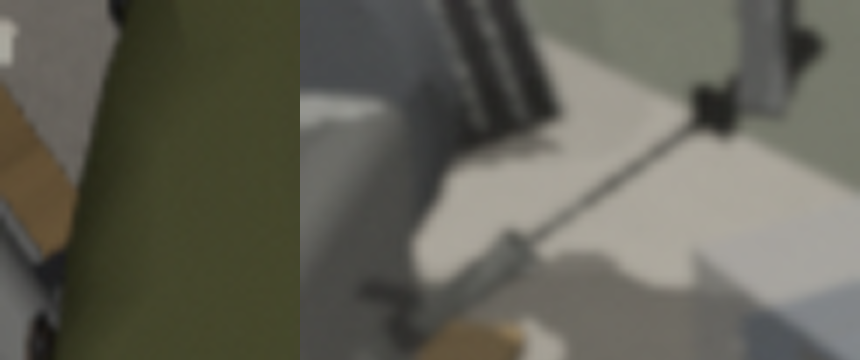

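Emit:
step_arm(series=[-5.6, 7.3, -7.7, 0, 1, -5.6, 7.3, -7.7, 0, 1, -5.6, 7.3, -7.7, 0, 1, -5.6, 7.3, -7.7, 0, 1, -5.6, 7.3, -7.7, 0, 1, 0, 0, 0, 0, 1])

```text
clock: 20.48
eef_pos: [649.0, 86.5, 207.7]
eef_rot: [-3.141, -0.001, 2.223]
wrist_force: [-0.8, -0.5, -1.0]
finger_gap: 17.8
finger_force: 20.0
```

Emit:
step_arm(series=[-4.6, 6.1, -6.4, 0, 1, -4.6, 6.1, -6.4, 0, 1, -4.6, 6.1, -6.4, 0, 1, -2.8, 3.7, -3.9, 0, 1, 0, 0, 0, 0, 1])

```text
clock: 21.1
eef_pos: [632.7, 108.1, 185.0]
eef_rot: [-3.141, -0.0, 2.222]
wrist_force: [1.2, -0.2, -0.2]
finger_gap: 17.8
finger_force: 20.0
```

Emit:
step_arm(series=[-3.7, 4.9, -5.1, 0, 1, -2.8, 3.7, -3.9, 0, 1, 0, 0, 0, 0, 1])

```text
clock: 21.48
eef_pos: [626.1, 116.7, 175.9]
eef_rot: [-3.141, -0.0, 2.222]
wrist_force: [-0.6, -0.3, -0.1]
finger_gap: 17.9
finger_force: 20.0
```

Emit:
step_arm(series=[-1.4, 1.8, -1.9, 0, 1, 0, 0, 0, 0, 1])

```text
clock: 21.72
eef_pos: [625.0, 118.3, 174.3]
eef_rot: [-3.141, -0.0, 2.222]
wrist_force: [-0.5, -0.6, -0.9]
finger_gap: 17.8
finger_force: 20.0
```

Emit:
step_arm(series=[-1.4, 1.8, -1.9, 0, 1, 0, 0, 0, 0, 1])

```text
clock: 21.98
eef_pos: [623.6, 120.1, 172.4]
eef_rot: [3.142, 0.0, 2.222]
wrist_force: [-0.2, 0.1, -1.1]
finger_gap: 18.1
finger_force: 20.0
```

Emit:
step_arm(series=[-1.4, 1.8, -1.9, 0, 1, 0, 0, 0, 0, 1])

```text
clock: 22.22
eef_pos: [623.4, 120.4, 172.3]
eef_rot: [3.139, 0.004, 2.221]
wrist_force: [3.7, -10.8, 9.0]
finger_gap: 18.0
finger_force: 20.0
```

Emit:
step_arm(series=[-1.4, 1.8, -1.9, 0, 1, 0, 0, 0, 0, 1])

```text
clock: 22.48
eef_pos: [622.7, 121.4, 171.6]
eef_rot: [3.138, 0.006, 2.221]
wrist_force: [4.0, -14.7, 15.5]
finger_gap: 17.7
finger_force: 20.0
```

Emit:
step_arm(series=[-1.4, 1.8, -1.9, 0, 1, 0, 0, 0, 0, 1])

```text
clock: 22.72
eef_pos: [621.4, 123.2, 170.1]
eef_rot: [3.138, 0.007, 2.221]
wrist_force: [3.4, -15.2, 18.3]
finger_gap: 17.6
finger_force: 20.0
```

Emit:
step_arm(series=[0, 0, 0, 0, 1, -0.5, 0.6, -0.6, 0, 1, 0, 0, 0, 0, 1, 0, 0, 0, 0, 1], squeeze=8)

```text
clock: 23.22
eef_pos: [619.9, 125.2, 167.8]
eef_rot: [3.139, 0.003, 2.221]
wrist_force: [1.4, -5.9, 9.3]
finger_gap: 18.3
finger_force: 8.0
```

Run:
```python
from h import *
st=manip.read_state();print(st["eef_pos"],st["wrist_force"],st["moment"])
p,P=cam("side");g=np.array(st["eef_pos"])-[0,0,6];y=st["eef_rot"][2]
a=np.array([np.cos(y),np.sin(y),0]);b=np.array([-a[1],a[0],0]);d=P-g;s,t,h=d@a,d@b,d[...,2]
m=(abs(t)<18)&(p.sum(-1)<110)&(abs(s)<60)&(h<45)&(h>-50)
print(m.sum())
for lo in range(-50,50,8):
    k=m&(s>=lo)&(s<lo+8)
    if k.sum()>1:print(lo,k.sum(),np.median(s[k]).round(1),np.median(t[k]).round(1),h[k].min().round(1),np.median(h[k]).round(1),h[k].max().round(1))
```

```text
[619.91462643 125.24067817 167.80840684] [ 1.44589969 -5.85671898  9.30388624] [-1.13495624 -0.32730433  0.10167464]
3
```

Emit:
step_arm(series=[0, 0, 0, 0, 1, 0, 0, 0, 0, 1, 3, -4, 4.2, 0, 1, 6.2, -8.1, 8.6, 0, 1, 6.2, -8.1, 8.6, 0, 1, 6.2, -8.1, 8.6, 0, 1, 6.2, -8.1, 8.6, 0, 1, 6.2, -8.1, 8.6, 0, 1, 6.2, -8.1, 8.6, 0, 1, 6.2, -8.1, 8.6, 0, 1, 6.2, -8.1, 8.6, 0, 1, 6.2, -8.1, 8.6, 0, 1, 6.2, -8.1, 8.6, 0, 1, 6.2, -8.1, 8.6, 0, 1, 6.2, -8.1, 8.6, 0, 1, 3, -4, 4.2, 0, 1, 0, 0, 0, 0, 1], squeeze=40)

```text
clock: 25.4
eef_pos: [699.5, 20.6, 277.8]
eef_rot: [3.142, 0.0, 2.222]
wrist_force: [0.2, -0.7, -0.8]
finger_gap: 18.0
finger_force: 40.0
```

```bash
python3 -c "
from h import *
bins(60)"
```

```text
[699.5  20.6 277.8] [3.142 0.    2.222] [ 0.2 -0.7 -0.8] 18.0 25.4
top 0
side 68
-20 2 [ -13.8   -2.3 -177. ] -11.0
20 5 [ 35.9   3.8 -34.6] 39.0
40 12 [ 48.1   3.  -44.6] 58.0
60 11 [ 74.1   3.4 -64.7] 80.0
80 11 [ 91.2   3.2 -80.6] 99.0
100 12 [110.7   3.7 -96.1] 119.0
120 6 [ 123.6   -0.6 -107.8] 127.0
```

Emit:
step_arm(series=[5, -7, 7, 0, 1, -10, -25, 0, -0.06, 1, -13, -25, 0, -0.06, 1, -13, -25, 0, -0.06, 1, -13, -25, 0, -0.06, 1, -13, -25, 0, -0.06, 1, -13, -25, 0, -0.06, 1, -13, -25, 0, -0.06, 1, -13, -19, 0, -0.064, 1, -5, 0, -40, 0, 1, 0, 0, -40, 0, 1, 0, 0, -40, 0, 1, 0, 0, -15, 0, 1, 0, 0, 0, 0, 1], squeeze=30)

```text
clock: 27.25
eef_pos: [598.4, -180.2, 149.9]
eef_rot: [-3.141, -0.0, 1.737]
wrist_force: [0.0, 1.0, -0.7]
finger_gap: 17.6
finger_force: 30.0
```

```bash
python3 -c "
from h import *
bins(42)"
```

```text
[ 598.4 -180.2  149.9] [-3.141 -0.     1.737] [ 0.   1.  -0.7] 17.6 27.25
top 45
80 21 [ 90.    1.7 -77.4] 99.0
100 23 [110.7   2.8 -94. ] 120.0
side 44
20 4 [ 36.5   5.1 -33.8] 40.0
40 11 [ 51.4   2.7 -45.9] 57.0
60 9 [ 71.    3.1 -63.4] 80.0
80 8 [ 90.    3.7 -78.5] 98.0
100 10 [110.4   3.9 -95.3] 118.0
```

Now level it against the far rim, from z≈150 to 66.

Emit:
step_arm(series=[0, 0, -10, 0, 1, 0, 0, -10, 0, 1, 0, 0, -10, 0, 1, 0, 0, -10, 0, 1, 0, 0, -10, 0, 1, 0, 0, -10, 0, 1, 0, 0, -10, 0, 1, 0, 0, -8, 0, 1, 0, 0, -6, 0, 1, 0, 0, 0, 0, 1], squeeze=6)

```text
clock: 28.6
eef_pos: [598.2, -180.1, 65.3]
eef_rot: [-3.141, -0.0, 1.738]
wrist_force: [0.4, 0.3, -0.7]
finger_gap: 17.7
finger_force: 6.0
```

```bash
python3 -c "
from h import *
bins(34)"
```

```text
[ 598.2 -180.1   65.3] [-3.141 -0.     1.738] [ 0.4  0.3 -0.7] 17.7 28.6
top 17
80 13 [ 91.1   2.2 -22.8] 99.0
100 3 [104.5  -0.7 -23.6] 108.0
side 38
40 12 [ 49.    2.5 -16.1] 60.0
60 14 [ 69.7   2.5 -19.7] 79.0
80 9 [ 87.7   2.3 -22.6] 95.0
100 2 [102.6   4.9 -23.8] 103.0
```

Emit:
step_arm(series=[0, 0, 17, 0, 1, 4.1, -24.6, 0, 0, 1, 4.1, -24.6, 0, 0, 1, 0, 0, -10, 0, 1, 0, 0, -9, 0, 1, 0, 0, -8, 0, 1, 0, 0, -6, 0, 1, 0, 0, 0, 0, 1], squeeze=6)

```text
clock: 29.7
eef_pos: [606.4, -229.0, 49.2]
eef_rot: [-3.141, -0.001, 1.738]
wrist_force: [0.1, 0.0, -0.4]
finger_gap: 18.1
finger_force: 6.0
```

Emit:
step_arm(series=[0, 0, 0, 0, 1, 0, 0, 0, 0, 1, 0, 0, 10, 0, 1, 0, 0, 25, 0, 1, 0, 0, 40, 0, 1, 0, 0, 30, 0, 1, 0, 0, 0, 0, 1, 0, 0, 0, 0, 1], squeeze=40)

```text
clock: 30.7
eef_pos: [606.1, -229.2, 153.8]
eef_rot: [-3.141, -0.001, 1.738]
wrist_force: [0.0, -0.7, -1.6]
finger_gap: 17.8
finger_force: 40.0
```

```bash
python3 -c "
from h import *
bins(60)"
```

```text
[ 606.1 -229.2  153.8] [-3.141e+00 -1.000e-03  1.738e+00] [ 0.  -0.7 -1.6] 17.8 30.7
top 108
60 8 [77.2  1.2 -8. ] 80.0
80 24 [90.3  1.6 -8.1] 99.0
100 25 [111.4   2.   -8.3] 120.0
120 24 [130.7   1.5 -10.5] 140.0
140 22 [150.    1.7  -9.6] 158.0
160 5 [160.4   1.3 -11.8] 163.0
side 94
40 14 [52.9  2.6 -7. ] 59.0
60 13 [69.4  4.  -6.6] 77.0
80 18 [88.7  2.2 -8. ] 100.0
100 14 [108.9   3.4  -8.9] 119.0
120 16 [130.6   2.5 -10.9] 140.0
140 13 [151.2   2.7 -12.1] 160.0
160 3 [163.9  -0.2 -12.8] 165.0
```

Emit:
step_arm(series=[3, -17, 0, 0, 1, 3, -17, 0, 0, 1, 3, -17, 0, 0, 1, 2.6, -18, 0, 0, 1, 0, 0, 0, 0, 1, 0, 0, 0, 0, 1, 0, 0, 0, 0, 1, 0, 0, 0, 0, 1])

```text
clock: 31.8
eef_pos: [618.2, -297.9, 154.9]
eef_rot: [3.141, 0.0, 1.738]
wrist_force: [0.6, -1.1, -1.4]
finger_gap: 17.1
finger_force: 40.0
```

```bash
python3 -c "
from h import *
bins(60)
print(manip.read_state()['qd'].round(4), manip.sign_off())"
```

```text
[ 618.2 -297.9  154.9] [3.141 0.    1.738] [ 0.6 -1.1 -1.4] 17.1 31.8
top 113
60 17 [72.4  1.  -6.3] 80.0
80 24 [90.6  1.6 -7.6] 100.0
100 22 [110.6   2.4  -9.4] 119.0
120 24 [130.7   1.3  -9.7] 140.0
140 23 [149.9   0.8 -11.6] 159.0
160 3 [162.2   2.6 -13.4] 163.0
side 101
40 15 [52.9  1.8 -5.8] 60.0
60 17 [69.6  3.  -7. ] 80.0
80 18 [90.1  3.4 -7.7] 98.0
100 15 [108.5   3.9  -8.7] 118.0
120 16 [129.7   2.7  -8.2] 139.0
140 16 [150.9   2.9 -10.6] 159.0
160 2 [161.5   3.9 -13.4] 162.0
the job is handed in; nothing more can be done
[-0.0026  0.0012 -0.0008 -0.0003  0.0011  0.0012] None
```

I handed the job in at about 32 s; sign-off gave no pass/fail verdict. The dipstick went home in the tube (stop felt at about 11–24 N), was drawn right out, and is now held about 3° from level with its tip over the tray, roughly 105 mm above the rim.

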